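Clear the ear defenders off the pigment jar and open its push-and-turn safety cap

ROBOT

A 6-joint arm with a two-finger parallel gripper is mounted at the origin on the work surface. World frame = base frame: x ahead of the robot, y to its left, z up, the work surface at z = 0. Lengths are in m, angles in degrees, forces in N, time in s.
With the tool pointing down it reaches from about 0.4 to 0.825 m from the base axis. Payload 7 kg.
Tool frame: the origin (TCP) lies midway between the tips of the shut fingers; the grasp point (between the pads) lies ctrl.tcp_to_grasp behind it (ctrl.tcp_to_grasp is the distance from the TCP to the grasp point, in m); z points along the fingers, y is the line along which they close (so a half turn about z gives the same grasp; the last joint's range is limited). The gripper opens to 88 mm and grips with 3 to 60 N. Pads are 19 mm wide; open, the fingers measure 130 mm over their backs; the gripper's body (78 mm by 193 mm) begins 47 mm behind the grasp point.
Start: joints at [-52.821, 20.546, 0.682, 0, -70.136, -16.507], TCP at [0.238, -0.632, 0.227] pointing down, gripper open.
Joint ranges: [-176.03, 176.03], [-82.01, 121.73], [-58.28, 71.71], [-173.87, 95.51], [-174.79, -0.11], [-173.66, 173.66]. Speed limits (degrees/s): [136.94, 136.94, 172.46, 180, 180, 180].

INTERFACE

Orientations are given as [roll, pitch, yaw] about the fixed x, y, z axes, in that order (R = Rz(yaw) Ry(pitch) Rx(roll)).
In Python, from plant import ctrl, imaging, close_job gives the robot as it stands.
- The arm moves only by the shell command python3 -m crank 'ROWS'. ROWS is JSON, a list of rows, each a list of 3 entries, a list of its own where there are three numbers: the shift along the world's x, y, z in m, then the turn, a rotation vector about the world's x, y, z in degrees, then the opening, from -1 (shut) to 1 (fully open), so that 0 is half open. A call has 1 to 12 rows; each row shifts and turns the commanded pose from where the row before left it; what a row does not reach is not made up. A row lasts 1/10 s, in which the tool goes at most 50 mm and 8.59 degrees, less where a joint would pass 70% of its speed; a pose out of reach is approached as far as the arm can. A call is refused whole if a number of a shift passes 0.05 or a number of a turn 8.59, either way. A call with a gripper value outside its range is refused whole. The fingers move at their own pace and stop on an object; the grip force is fixed at half the most. Time passes only in rows, so rows that do not move let the fingers close. It gives the time, the measured TCP pose, the force, the opening and the grip force at its end, in the units of the state.
- ctrl.get_obs(): the state, without advancing time (a new reading comes with each control period).
- imaging.snapshot(name): name is "scene" or "top" or "wrist"; returns (picture, depth): 384x512x3 uint8, blue, green, red; 384x512 float32, m along the optical axis (not along the pixel's ray), 0 where there is no reading.
- imaging.camera_model(name): a dict with "mtx" (3x3 intrinsics, pixels), "R" (3x3) and "t" (3): a world point X has camera coordinates R X + t. Camera axes: x right, y down, z forward; pixel columns grow to the right and rows downward; lengths in m; the calibration is good to about 2 mm. The wrist camera is an equidistant fisheye: a pixel r from the principal point sees the ray r / f radians off the axis. A picture is of the moment at which its call begins: read the wrist's pose just before it. camera_model takes no time and is no camera call; for the wrist camera it gives the pose at the moment of the call.
- close_job(): hands the job in; it is judged then, once.
The state is a dict: "clock": time; "joint_pos": joint angles; "qvel": joint speeds; "tau": joint torques, N m; "tool_pos": TCP position; "orientation": TCP orientation; "force": force on the tool from outside, world axes, zero at the start; "moment": the same for the moment, N m; "opening": finger opening in m; "gripper_force": force on a finger pad.
Only numpy, scipy, OpenCV 4.12 (cv2) and the standard library are available. Lean on these libraries where they do the work, as an engineer would, in place of code of your own. Each camera call takes 0.05 s, during which the arm holds its last target. There are 200 camera calls.

TASK

I need pigment from the tall jar in the rack. First take the ear defenders off it and hang them over the bench rail, straddling the bar with one ear cup on each side, and let go of them; then open the tall jar's safety cap - push it down, turn it anticlockwise while it is down, and lift it off - and finish while still holding the cap, upright, a few centimetres straight above the open jar so that I can get at it. Leave the jar standing in its pocket and don't disturb the short jars, the mugs or the brush.

Things in the scene. Friction and masses are not known exactly. Their poses are not given: they have to be found in the camera images.
- ear_defenders: Ear defenders (about 200 g, rigid inverted U), at the start parked over the tall jar's cap. Origin: centre of the underside of the padded crown, which rests on the cap. z up; x from cup to cup (the U lies in the x-z plane). Cups hang at x = +-52 to +-87 mm, 58 mm wide in y, lowest edge 114 mm below the origin.
- crown_top (a point): Centre of the top of the ear defenders' crown pad, 14 mm above their origin. The pad is a straight bar 56 mm long in x, 24 mm wide in y, 14 mm thick: pinch it across y from above.
- bench_rail: Steel bench rail fixed to the table: a round horizontal bar, 16 mm in diameter and 280 mm long, along its y axis on two posts at y = +-140 mm. Origin on the table under the middle of the bar; z up. A small trimming tool hangs (fixed) at y = +115 mm; the rest of the bar is free.
- rail_mid (a point): Highest point of the bar at its middle, 160 mm above the table; y along the bar.
- jar_rack: Wooden rack fixed to the table, 89 mm in x by 251 mm in y: three square pockets in a row along y at y = -81, 0 and +81 mm, 73 mm square, floor 6 mm and walls 28 mm above the table. Origin under its middle on the table.
- safety_jar: The tall square white plastic jar (loose, about 600 g), standing in any one of the three pockets, which keeps it from turning: body 70 x 70 x 90 mm, neck 32 mm in diameter above it. Origin: centre of its underside; z up; the closed cap's top is 140 mm above it.
- jar_mouth (a point): Centre of the jar's rim, 120 mm above the jar's underside.
- safety_cap: Push-and-turn cap on the tall jar: round, ribbed, 52 mm in diameter, 36 mm high. Origin: centre of its lower edge, 104 mm above the jar's underside (16 mm below its rim) when closed; z up. Three tabs inside lock under lugs of the neck: unpressed it turns only a few degrees, and lifting it takes the jar along.
- cap_top (a point): Centre of the cap's flat top, 36 mm above its origin. To open: push down 5 mm against the spring (6 N to start, 10 N at 5 mm, bottoms at 6 mm), keep it down and turn 62 degrees anticlockwise seen from above (free from 45 to 80 degrees, then a stop), lift straight up.
- short_jar_a: A short square white jar with a plain round lid, 70 x 70 mm, 75 mm high, in a rack pocket. Leave alone. Origin under its centre.
- short_jar_b: Another such short jar, in the last pocket. Leave alone. Origin under its centre.
- mug_a: Mug, 84 mm in diameter, 92 mm high, handle at +y. Leave alone. Origin under its centre.
- mug_b: Mug, 88 mm in diameter, 88 mm high, handle at +y. Leave alone. Origin under its centre.
- mug_c: Mug, 82 mm in diameter, 96 mm high, handle at +y. Leave alone. Origin under its centre.
- mug_d: Mug, 80 mm in diameter, 94 mm high, handle at +y, standing on the robot's side. Leave alone. Origin under its centre.
- glaze_brush: Flat glaze brush lying on the table, 171 mm long in x, 14 mm high. Leave alone. Origin on its underside near the middle.
Things that resemble listed ones, but are neither listed nor needed, are in the scene too. What is shaped like the ear_defenders but blue or orange is not meant. Leave any orange look-alike of the safety_cap alone.

How it is judged (in metres and radians):
On the way, in this order (a step that is already met when the one before it is completed fails the run):
1. the ear defenders hang over the bar, one cup on each side, let go (contact force between ear_defenders and bench_rail above 0.5 N and contact force between the fingers and ear_defenders below 0.05 N and x of ear_defenders in the frame of rail_mid between -0.03 and 0.03 m and y of ear_defenders in the frame of rail_mid between -0.12 and 0.12 m and z of ear_defenders in the frame of rail_mid between -0.02 and 0.012 m and angle between the y axis of ear_defenders and the y axis of bench_rail, either way round below 0.5 rad and angle between ear_defenders's own z axis and vertical below 0.5 rad and linear speed of ear_defenders below 0.05 m/s), for 0.3 s.
2. the cap is pushed down on the jar (z of safety_cap in the frame of safety_jar below 0.101 m and contact force between the fingers and safety_cap above 1 N), for 0.05 s.
At the end, for the whole second after the job is handed in: Fingers hold cap still, level (0.25 rad), clear of the jar, lower edge 15-120 mm above the rim, within 25 mm of straight above; jar in its pocket (raised < 6 mm, tilt < 0.08 rad); ear defenders at rest on bar, let go, crown within 30 mm across and 120 mm along of its middle, tilt, skew < 0.5 rad (all of step 1 and contact force between the fingers and safety_cap above 2 N and contact force between safety_cap and safety_jar below 0.05 N and z of safety_cap in the frame of jar_mouth between 0.015 and 0.12 m and horizontal distance between safety_cap and jar_mouth below 0.025 m and angle between safety_cap's own z axis and vertical below 0.25 rad and linear speed of each of safety_cap, safety_jar below 0.03 m/s and z of safety_jar in the frame of jar_rack below 0.012 m and angle between safety_jar's own z axis and vertical below 0.08 rad and contact force between the arm and ear_defenders below 0.05 N); the arm keeps its last pose, push and grip.
It fails at once if the tall jar is pulled up out of its pocket or tipped (z of safety_jar in the frame of jar_rack above 0.026 m or angle between safety_jar's own z axis and vertical above 0.2 rad).
It fails at once if the ear defenders fall down (height (world z) of ear_defenders below 0.11 m).
It fails at once if a short jar is disturbed (distance of any of short_jar_a, short_jar_b from where it was at the start of the episode above 0.02 m).
It fails at once if a mug or the brush is disturbed (distance of any of mug_a, mug_b, mug_c, mug_d, glaze_brush from where it was at the start of the episode above 0.03 m).
It also fails if it takes over 58 s, if anything falls off the work surface, if the arm or the gripper's body presses on something with over 40 N, if the wrist force passes 120 N, or if a joint passes its speed limit or range.

## Working session

There is one attempt and no reset: what is moved stays moved. The work goes in short steps, Python scripts to look and compute and a shell command to move; the robot and the scene stay as the last step left them, time stands still between calls to the robot, and variables do not carry over. Pictures are saved under pics/ and viewed, at most 10 in all, crops included, and the job is handed in when it is done.

```bash
ls; mkdir -p pics
python3 - <<'E'
from plant import ctrl, imaging
import cv2,numpy as np
print(ctrl.get_obs(), ctrl.tcp_to_grasp)
for n in("scene","top"):
    p,d=imaging.snapshot(n); cv2.imwrite(f"pics/{n}0.png",p); np.save(f"{n}0.npy",d)
    c=imaging.camera_model(n); print(n,c)
E
```

```text
pics
{'clock': 0.0, 'joint_pos': array([-5.28221664e+01,  2.05897434e+01,  6.34281235e-01, -1.91448692e-02,
       -7.01358855e+01, -1.65069076e+01]), 'qvel': array([-0.03251833,  0.05630257, -0.01664316, -0.01842052,  0.05719298,
       -0.14190903]), 'tau': array([ 9.81593876e-04, -5.82720029e+01,  2.93059373e+01,  6.99721813e+00,
        6.92273868e-03, -1.37515135e-04]), 'tool_pos': array([ 0.23807464, -0.63110403,  0.22564871]), 'orientation': array([ 1.79907303e+02, -8.70127756e-03, -1.59335587e+02]), 'force': array([ 0.13201637, -0.46253295,  1.06071713]), 'moment': array([-0.00463627,  0.01253457,  0.00242896]), 'gripper_force': 0.0, 'opening': 0.08730756657843063} 0.0188
scene {'mtx': array([[410.17714586,   0.        , 254.62657489],
       [  0.        , 410.17714586, 184.94043064],
       [  0.        ,   0.        ,   1.        ]]), 'R': array([[-0.89366933,  0.44849334,  0.01445184],
       [ 0.29904579,  0.61927351, -0.7259972 ],
       [-0.33455455, -0.64447967, -0.68754579]]), 't': array([ 0.55409099, -0.03276817,  1.39163955])}
top {'mtx': array([[477.77964836,   0.        , 247.44224148],
       [  0.        , 477.77964836, 190.35330931],
       [  0.        ,   0.        ,   1.        ]]), 'R': array([[-0.02679582, -0.99961119, -0.00771111],
       [-0.99734844,  0.0272557 , -0.06747759],
       [ 0.06766152,  0.00588255, -0.99769099]]), 't': array([-0.07814147,  0.56787009,  1.54661736])}
```

View pics/scene0.png

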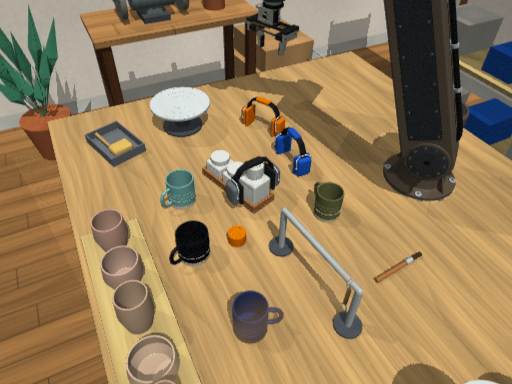

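View pics/top0.png

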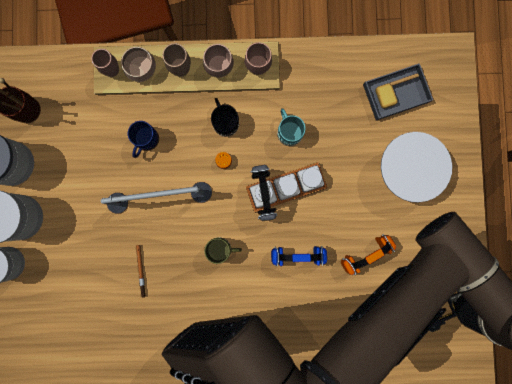

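The scene view shows black defenders at about (253,180) over the rack. The rail runs from (285,210) to (355,290). In the top view the defenders are at (264,192) over the left pocket, and the bar runs (112,198)–(200,190). The blue and orange look-alikes are near (300,256) and (368,255).

```bash
cat > h.py <<'E'
import numpy as np,cv2
from plant import ctrl,imaging
def world(c,d):
    K,R,t=c["mtx"],np.array(c["R"]),np.array(c["t"])
    v,u=np.mgrid[:d.shape[0],:d.shape[1]]
    P=np.stack([(u-K[0,2])/K[0,0]*d,(v-K[1,2])/K[1,1]*d,d],-1)
    return (P-t)@R
def rect(P):
    (c,s,a)=cv2.minAreaRect((P[:,:2]*1000).astype(np.float32)); return np.round(c,1),np.round(s,1),round(a,1),len(P)
E
python3 - <<'E'
from h import *
for n in("top","scene"):
    p=cv2.imread(f"pics/{n}0.png"); d=np.load(f"{n}0.npy"); W=world(imaging.camera_model(n),d)
    x,y,z=np.moveaxis(W,-1,0); ok=d>0
    hsv=cv2.cvtColor(p,cv2.COLOR_BGR2HSV).astype(int); dark=p.max(-1)<90
    print(n,"table z",np.median(z[ok&(abs(z)<.02)]))
    if n=="top":roi=np.zeros(d.shape,bool);roi[155:230,240:335]=1;rr=np.zeros(d.shape,bool);rr[170:215,98:215]=1
    else:roi=np.zeros(d.shape,bool);roi[140:215,195:285]=1;rr=np.zeros(d.shape,bool);rr[200:345,265:370]=1
    for nm,m in(("ed dark z>.13",roi&ok&dark&(z>.13)),("crown",roi&ok&(z>.147)),("ed all",roi&ok&dark&(z>.05)),("bar",rr&ok&(z>.148)&(z<.18)),("white",roi&ok&(hsv[...,1]<40)&(p.min(-1)>140)&(z>.05)),):
        P=W[m]
        if len(P)>4: print(nm,rect(P),"z",np.percentile(P[:,2],[5,50,95]).round(4),"med",np.median(P,0).round(4))
    # jar pockets lids
    m=(roi&ok&(hsv[...,1]<40)&(p.min(-1)>140)&(z>.04)).astype(np.uint8)
    k,l,s,c=cv2.connectedComponentsWithStats(m)
    for i in range(1,k):
        if s[i,4]>25: print("comp",s[i],rect(W[l==i]),np.median(W[l==i],0).round(3))
    m=roi&ok&(z>.02)&(z<.05)&(hsv[...,1]>60); print("rack",rect(W[m]))
E
```

```text
top table z 0.00017353067731705498
ed dark z>.13 (array([ 551.6, -145.2]), array([122.5,  24.7]), 8.6, 289) z [0.1357 0.1553 0.1633] med [ 0.5495 -0.1445  0.1553]
crown (array([ 554.3, -143.5]), array([49.4, 92. ]), 77.1, 256) z [0.1477 0.1566 0.1636] med [ 0.5511 -0.1434  0.1566]
ed all (array([ 563.8, -226. ]), array([172.7, 221.1]), 7.7, 595) z [0.0566 0.1273 0.1619] med [ 0.552  -0.1459  0.1273]
bar (array([551.8, 199.1]), array([ 18.5, 293.6]), 5.3, 524) z [0.1519 0.1586 0.1641] med [0.5512 0.1994 0.1586]
white (array([ 577.5, -217.1]), array([140. , 227.9]), 16.7, 904) z [0.0588 0.0814 0.1447] med [ 0.5806 -0.2376  0.0814]
comp [298 166  24  25 402] (array([ 597.3, -295.6]), array([65.1, 65.9]), 16.5, 402) [ 0.598 -0.292  0.079]
comp [279 174  19  22 297] (array([ 576.1, -221.8]), array([64.6, 54.2]), 10.1, 297) [ 0.577 -0.222  0.08 ]
comp [250 184  13  23 165] (array([ 544.4, -119.9]), array([66.8, 27.8]), 10.5, 165) [ 0.545 -0.122  0.099]
rack (array([ 580.9, -217.9]), array([105.2, 251.4]), 16.9, 515)
scene table z 5.48202840206914e-05
ed dark z>.13 (array([ 555.7, -141.6]), array([115.2,  23. ]), 10.0, 234) z [0.1339 0.1534 0.1615] med [ 0.5686 -0.138   0.1534]
crown (array([542.6, -47.5]), array([ 97.3, 228.3]), 7.6, 248) z [0.1477 0.1562 0.1617] med [ 0.5627 -0.138   0.1562]
ed all (array([ 482.1, -181.4]), array([340.6, 101.5]), 27.4, 745) z [0.0567 0.1026 0.1598] med [ 0.5744 -0.1336  0.1026]
bar (array([555.7, 201.6]), array([ 21.7, 293.4]), 5.2, 791) z [0.1507 0.1578 0.1614] med [0.5547 0.2235 0.1578]
white (array([ 558.9, -138.5]), array([145.7, 386.9]), 16.9, 835) z [0.0571 0.0823 0.1456] med [ 0.5829 -0.2218  0.0823]
comp [207 150  36  30 487] (array([ 591.8, -235. ]), array([ 82.7, 176.2]), 4.1, 487) [ 0.601 -0.27   0.079]
comp [240 163  30  31 323] (array([ 551.2, -138.7]), array([68.8, 64.7]), 14.8, 323) [ 0.559 -0.12   0.098]
rack (array([ 503.7, -207.4]), array([243.5, 306.7]), 88.7, 332)
```

```bash
python3 -m crank '[[[0,0.03,0.03],[0,0,0],1],[[0.027,0.042,0],[0,0,-1],1],[[0.027,0.042,0],[0,0,-1],1],[[0.027,0.042,0],[0,0,-1],1],[[0.027,0.042,0],[0,0,-1],1],[[0.027,0.042,0],[0,0,-1],1],[[0.027,0.042,0],[0,0,-1],1],[[0.027,0.042,0],[0,0,-1],1],[[0.027,0.042,0],[0,0,-1],1],[[0.027,0.042,0],[0,0,-1],1],[[0.027,0.042,0],[0,0,-1],1],[[0,0,0],[0,0,0],1]]'
python3 - <<'E'
from h import *
print(ctrl.get_obs()['tool_pos'],ctrl.get_obs()['orientation'])
c=imaging.camera_model("wrist");print(c)
p,d=imaging.snapshot("wrist");cv2.imwrite("pics/w1.png",p);np.save("w1.npy",d)
E
```

```text
clock: 1.3
tool_pos: [0.5107, -0.1773, 0.2561]
orientation: [180.0, 0.0, -169.1]
force: [-0.4, 0.4, -0.2]
opening: 0.0874
gripper_force: 0.0
[ 0.51068802 -0.17733101  0.25605818] [ 1.79972750e+02  4.14421539e-03 -1.69085935e+02]
{'mtx': array([[297.31863964,   0.        , 253.67954798],
       [  0.        , 297.31863964, 191.72625602],
       [  0.        ,   0.        ,   1.        ]]), 'R': array([[-0.18963068,  0.98185349,  0.00198358],
       [ 0.93600784,  0.1801654 ,  0.30237352],
       [ 0.29652912,  0.05919595, -0.95318745]]), 't': array([ 0.26982713, -0.49150297,  0.27930845])}
```

View pics/w1.png

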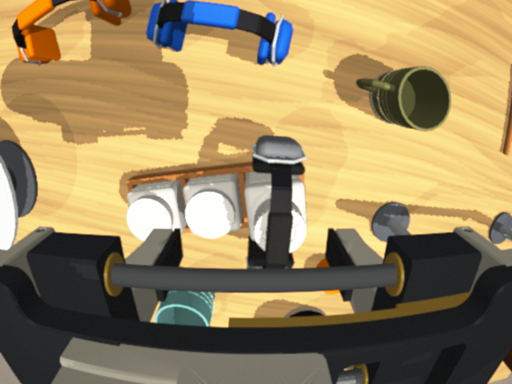

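The wrist view shows the black band running vertically at about (278,165)–(275,262) over the tall jar. I'll cast the crown's edges onto z = 0.16.

```bash
cat >> h.py <<'E'
def wray(c,uv,z):
    K,R,t=c["mtx"],np.array(c["R"]),np.array(c["t"])
    q=np.array(uv,float)-[K[0,2],K[1,2]]; r=np.hypot(*q.T); th=r/K[0,0]
    D=np.stack([q[:,0]/r*np.sin(th),q[:,1]/r*np.sin(th),np.cos(th)],1)@R
    C=-R.T@t; return C+D*((z-C[2])/D[:,2])[:,None]
E
python3 - <<'E'
from h import *
p=cv2.imread("pics/w1.png"); c=imaging.camera_model("wrist")
dark=p.max(-1)<75
L=[];Rr=[]
for v in range(170,262,4):
    u=np.where(dark[v,250:310])[0]+250
    L.append((u.min()-.5,v));Rr.append((u.max()+.5,v))
A=wray(c,L,.16);B=wray(c,Rr,.16)
for a,b,l,r in zip(A,B,L,Rr): print(l,r[0],a[:2].round(4),b[:2].round(4),((a+b)/2)[:2].round(4),round(np.hypot(*(a-b)[:2])*1e3,1))
d=np.load("w1.npy");print(d[170:262:10,278])
E
```

```text
(np.float64(253.5), 170) 303.5 [ 0.4864 -0.1828] [ 0.4779 -0.1393] [ 0.4822 -0.161 ] 44.3
(np.float64(271.5), 174) 297.5 [ 0.487  -0.1665] [ 0.4825 -0.1438] [ 0.4847 -0.1551] 23.2
(np.float64(271.5), 178) 290.5 [ 0.4906 -0.1658] [ 0.4873 -0.1491] [ 0.4889 -0.1574] 17.0
(np.float64(271.5), 182) 291.5 [ 0.4942 -0.165 ] [ 0.4907 -0.1474] [ 0.4925 -0.1562] 17.9
(np.float64(271.5), 186) 290.5 [ 0.4978 -0.1642] [ 0.4945 -0.1474] [ 0.4962 -0.1558] 17.1
(np.float64(271.5), 190) 290.5 [ 0.5015 -0.1635] [ 0.4982 -0.1466] [ 0.4998 -0.155 ] 17.2
(np.float64(271.5), 194) 290.5 [ 0.5051 -0.1627] [ 0.5019 -0.1457] [ 0.5035 -0.1542] 17.2
(np.float64(271.5), 198) 290.5 [ 0.5089 -0.1619] [ 0.5056 -0.1449] [ 0.5072 -0.1534] 17.3
(np.float64(270.5), 202) 290.5 [ 0.5128 -0.162 ] [ 0.5094 -0.144 ] [ 0.5111 -0.153 ] 18.3
(np.float64(270.5), 206) 290.5 [ 0.5166 -0.1612] [ 0.5132 -0.1431] [ 0.5149 -0.1521] 18.4
(np.float64(270.5), 210) 290.5 [ 0.5204 -0.1604] [ 0.517  -0.1422] [ 0.5187 -0.1513] 18.5
(np.float64(268.5), 214) 290.5 [ 0.5246 -0.1613] [ 0.5209 -0.1413] [ 0.5227 -0.1513] 20.4
(np.float64(267.5), 
[... 380 characters left out ...]
0.159] [ 0.541  -0.1374] [ 0.543  -0.1482] 21.9
(np.float64(249.5), 238) 289.5 [ 0.5522 -0.174 ] [ 0.5452 -0.1364] [ 0.5487 -0.1552] 38.3
(np.float64(249.5), 242) 288.5 [ 0.5564 -0.1732] [ 0.5496 -0.1363] [ 0.553  -0.1548] 37.5
(np.float64(249.5), 246) 288.5 [ 0.5607 -0.1724] [ 0.5538 -0.1353] [ 0.5573 -0.1538] 37.8
(np.float64(249.5), 250) 287.5 [ 0.565  -0.1716] [ 0.5583 -0.1352] [ 0.5617 -0.1534] 37.0
(np.float64(249.5), 254) 291.5 [ 0.5694 -0.1708] [ 0.562  -0.1302] [ 0.5657 -0.1505] 41.2
(np.float64(249.5), 258) 291.5 [ 0.5739 -0.1699] [ 0.5665 -0.1291] [ 0.5702 -0.1495] 41.5
[0.29213992 0.28573728 0.27900916 0.27796254 0.27819023 0.27497965
 0.27732334 0.28074825 0.28473532 0.28860113]
```

```bash
python3 -m crank '[[[0.021,0.016,0],[0,0,-1],1],[[0.0205,0.0155,0],[0,0,-1],1],[[0,0,-0.03],[0,0,0],1],[[0,0,-0.03],[0,0,0],1],[[0,0,-0.025],[0,0,0],1],[[0,0,-0.015],[0,0,0],1],[[0,0,-0.006],[0,0,0],1],[[0,0,0],[0,0,0],1],[[0,0,0],[0,0,0],1]]'
python3 -m crank '[[[0,0,0],[0,0,0],-0.2],[[0,0,0],[0,0,0],-1],[[0,0,0],[0,0,0],-1],[[0,0,0],[0,0,0],-1],[[0,0,0],[0,0,0],-1],[[0,0,0],[0,0,0],-1],[[0,0,0],[0,0,0],-1],[[0,0,0],[0,0,0],-1]]'
```

```text
clock: 2.25
tool_pos: [0.5501, -0.1505, 0.1514]
orientation: [-180.0, 0.1, -171.3]
force: [-0.5, -0.3, 0.7]
opening: 0.0878
gripper_force: 0.0
clock: 3.05
tool_pos: [0.5497, -0.1499, 0.1505]
orientation: [180.0, -0.0, -171.3]
force: [-0.7, -0.2, -0.7]
opening: 0.0292
gripper_force: 0.4
```

```bash
python3 -m crank '[[[0,0,0],[0,0,0],-1],[[0,0,0],[0,0,0],-1],[[0,0,0],[0,0,0],-1],[[0,0,0],[0,0,0],-1],[[0,0,0],[0,0,0],-1]]'
```

```text
clock: 3.55
tool_pos: [0.5497, -0.15, 0.1505]
orientation: [180.0, -0.0, -171.3]
force: [-0.4, 1.2, 0.1]
opening: 0.0235
gripper_force: 30.0
```

```bash
python3 -m crank '[[[0,0,0.008],[0,0,0],-1],[[0,0,0.012],[0,0,0],-1],[[0,0,0.018],[0,0,0],-1],[[0,0,0.02],[0,0,0],-1],[[0,0,0.02],[0,0,0],-1],[[0,0,0.02],[0,0,0],-1],[[0,0,0.02],[0,0,0],-1],[[0,0,0.02],[0,0,0],-1],[[0,0,0.015],[0,0,0],-1],[[0,0,0.01],[0,0,0],-1],[[0,0,0],[0,0,0],-1]]'
python3 - <<'E'
from h import *
for n in("scene","wrist"):
    p,d=imaging.snapshot(n);cv2.imwrite(f"pics/{n}2.png",p);np.save(f"{n}2.npy",d)
p,_=imaging.snapshot("top")
a=cv2.imread("pics/scene2.png")[60:260,190:390];b=cv2.imread("pics/wrist2.png")
cv2.imwrite("pics/c2.png",np.hstack([cv2.resize(a,(384,384)),cv2.resize(b,(400,384))]))
E
```

```text
clock: 4.65
tool_pos: [0.5503, -0.1502, 0.3156]
orientation: [-180.0, 0.2, -171.3]
force: [-0.2, -0.5, -2.0]
opening: 0.0233
gripper_force: 30.0
```

View pics/c2.png

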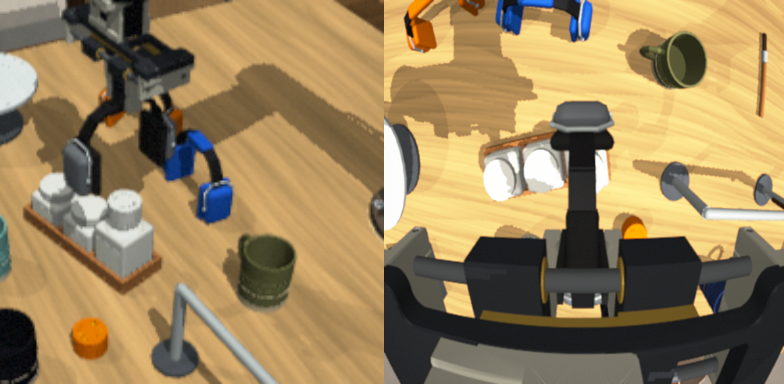

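```bash
python3 -m crank '[[[0,0.015,0],[0,0,0],-1],[[0,0.03,0],[0,0,-0.5],-1],[[0,0.035,0],[0,0,-0.5],-1],[[0,0.035,0],[0,0,-0.5],-1],[[0,0.035,0],[0,0,-0.5],-1],[[0,0.035,0],[0,0,-0.5],-1],[[0.002,0.035,0],[0,0,-0.5],-1],[[0,0.035,0],[0,0,-0.5],-1],[[0,0.035,0],[0,0,0],-1],[[0,0.03,0],[0,0,0],-1],[[0,0.02,0],[0,0,0],-1],[[0,0,0],[0,0,0],-1]]'
python3 - <<'E'
from h import *
d=np.load("scene2.npy");p=cv2.imread("pics/scene2.png");W=world(imaging.camera_model("scene"),d);z=W[...,2]
m=(abs(z-.146)<.006)&(p.min(-1)>120)&(W[...,0]<.65)&(W[...,0]>.48)&(abs(W[...,1]+.14)<.06)
print("cap top",rect(W[m]),np.median(W[m],0))
p,d=imaging.snapshot("scene");cv2.imwrite("pics/s3.png",p)
W=world(imaging.camera_model("scene"),d);z=W[...,2]
m=(p.max(-1)<75)&(d>0)&(z>.20)&(z<.33)&(abs(W[...,0]-.55)<.15)&(abs(W[...,1]-.19)<.1)
P=W[m];c=P[P[:,2]<.25];print("cups",rect(c));print("band",rect(P[P[:,2]>.29]))
for s in(c[c[:,0]<.55],c[c[:,0]>.55]): 
    if len(s)>5: print(rect(s),s[:,2].min())
cv2.imwrite("pics/s3c.png",cv2.resize(p[100:370,200:430],None,fx=2,fy=2))
E
```

```text
clock: 6.0
tool_pos: [0.5513, 0.1925, 0.3125]
orientation: [-180.0, -0.1, -174.7]
force: [0.8, 0.2, -1.7]
opening: 0.0237
gripper_force: 30.0
cap top (array([ 551.7, -141.6]), array([50.7, 49.8]), 64.1, 186) [ 0.55250682 -0.13934319  0.14577527]
cups (array([561.9, 196. ]), array([165.5,  58.9]), 7.3, 566)
band (array([569.9, 196.3]), array([99. , 32.9]), 13.1, 374)
(array([502.5, 190.9]), array([26.4, 58.2]), 29.3, 323) 0.2002892820894784
(array([634.8, 208.3]), array([26.1, 59.3]), 35.2, 243) 0.20078018383261265
```

View pics/s3c.png

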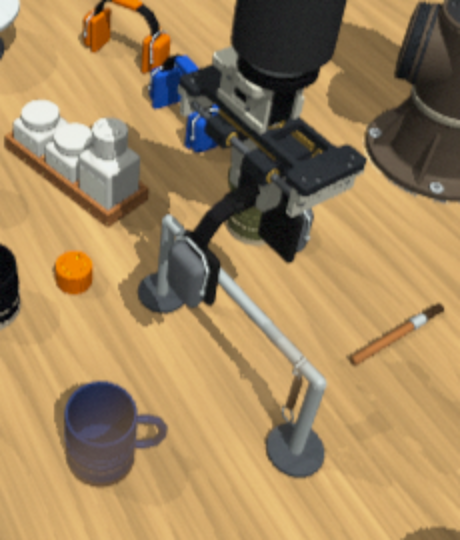

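```bash
python3 -m crank '[[[0,0,-0.01],[0,0,0],-1],[[0,0,-0.02],[0,0,0],-1],[[0,0,-0.025],[0,0,0],-1],[[0,0,-0.025],[0,0,0],-1],[[0,0,-0.025],[0,0,0],-1],[[0,0,-0.02],[0,0,0],-1],[[0,0,-0.012],[0,0,0],-1],[[0,0,-0.006],[0,0,0],-1],[[0,0,0],[0,0,0],-1],[[0,0,0],[0,0,0],-1]]'
python3 -m crank '[[[0,0,-0.003],[0,0,0],-1],[[0,0,0],[0,0,0],-1],[[0,0,0],[0,0,0],-1]]'
```

```text
clock: 7.05
tool_pos: [0.5523, 0.19, 0.1714]
orientation: [180.0, 0.1, -174.8]
force: [-0.1, -0.1, -1.7]
opening: 0.0236
gripper_force: 30.0
clock: 7.35
tool_pos: [0.5518, 0.1901, 0.1679]
orientation: [180.0, 0.0, -174.8]
force: [0.7, 0.1, -2.2]
opening: 0.0237
gripper_force: 30.0
```

```bash
python3 -m crank '[[[0,0,-0.002],[0,0,0],-1],[[0,0,0],[0,0,0],-1],[[0,0,0],[0,0,0],-1]]'
python3 -m crank '[[[0,0,-0.001],[0,0,0],-1],[[0,0,0],[0,0,0],-1],[[0,0,0],[0,0,0],-1]]'
```

```text
clock: 7.65
tool_pos: [0.5517, 0.19, 0.1655]
orientation: [-180.0, -0.0, -174.8]
force: [-0.0, 0.1, -2.5]
opening: 0.0234
gripper_force: 30.0
clock: 7.95
tool_pos: [0.5518, 0.19, 0.1645]
orientation: [-180.0, -0.0, -174.8]
force: [-0.0, -0.6, -2.1]
opening: 0.0239
gripper_force: 30.0
```

```bash
python3 -m crank '[[[0,0,-0.001],[0,0,0],-1],[[0,0,0],[0,0,0],-1],[[0,0,0],[0,0,0],-1]]'
python3 - <<'E'
from h import *
p,d=imaging.snapshot("scene");W=world(imaging.camera_model("scene"),d)
m=(p.max(-1)<75)&(d>0)&(W[...,2]<.12)&(W[...,2]>.03)&(abs(W[...,0]-.55)<.12)&(abs(W[...,1]-.19)<.06)
P=W[m];print(rect(P),P[:,0].min(),P[:,0].max(),P[:,2].min())
E
```

```text
clock: 8.25
tool_pos: [0.5519, 0.19, 0.1644]
orientation: [180.0, 0.0, -174.8]
force: [-4.1, 0.2, 3.9]
opening: 0.0236
gripper_force: 30.0
(array([565.7, 193. ]), array([160.8,  56.2]), 6.1, 272) 0.4831680617407938 0.6471127045581843 0.053172933627143676
```

```bash
python3 -m crank '[[[0,0,0],[0,0,0],-0.5],[[0,0,0],[0,0,0],-0.2],[[0,0,0],[0,0,0],0],[[0,0,0],[0,0,0],0],[[0,0,0],[0,0,0],0],[[0,0,0],[0,0,0],0],[[0,0,0],[0,0,0],0],[[0,0,0],[0,0,0],0]]'
python3 -m crank '[[[0,0,0.005],[0,0,0],0],[[0,0,0.01],[0,0,0],0],[[0,0,0.02],[0,0,0],0.5],[[0,0,0.025],[0,0,0],1],[[0,0,0.025],[0,0,0],1],[[0,0,0.015],[0,0,0],1]]'
python3 - <<'E'
from h import *
p,d=imaging.snapshot("scene");W=world(imaging.camera_model("scene"),d)
m=(p.max(-1)<75)&(d>0)&(W[...,2]<.12)&(W[...,2]>.03)&(abs(W[...,0]-.55)<.12)&(abs(W[...,1]-.19)<.06)
P=W[m];print(rect(P),P[:,0].min(),P[:,0].max(),P[:,2].min())
cv2.imwrite("pics/s4c.png",cv2.resize(p[100:370,200:430],None,fx=2,fy=2))
E
```

```text
clock: 9.1
tool_pos: [0.5518, 0.19, 0.1635]
orientation: [-180.0, -0.0, -174.8]
force: [0.3, 0.8, 0.3]
opening: 0.0437
gripper_force: 0.0
clock: 9.7
tool_pos: [0.5525, 0.1902, 0.2669]
orientation: [179.9, 0.2, -174.8]
force: [0.3, -0.0, -1.1]
opening: 0.0703
gripper_force: 0.0
(array([562.2, 193. ]), array([161. ,  55.3]), 5.8, 386) 0.47985565955215503 0.6438197687349343 0.04991180931234208
```

View pics/s4c.png

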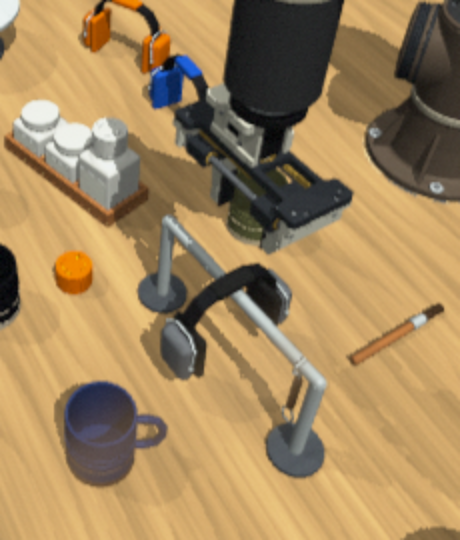

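The picture shows the defenders hanging level on the bar's middle with one cup on each side, at (185,350) and (270,300) in the crop. Next is the cap position.

```bash
python3 -m crank '[[[0,-0.02,0.01],[0,0,0],1],[[0,-0.045,0],[0,0,0],1],[[0,-0.045,0],[0,0,0],1],[[0,-0.045,0],[0,0,0],1],[[0,-0.045,0],[0,0,0],1],[[0,-0.03,0],[0,0,0],1],[[0,0,0],[0,0,0],1]]'
python3 - <<'E'
from h import *
print(ctrl.get_obs()['joint_pos'].round(1))
for n in("top","scene","wrist"):
    c=imaging.camera_model(n);p,d=imaging.snapshot(n)
    if n=="wrist": cv2.imwrite("pics/w5.png",p);np.save("w5.npy",d);continue
    W=world(c,d);z=W[...,2]
    m=(abs(z-.146)<.007)&(p.min(-1)>110)&(W[...,0]<.62)&(W[...,0]>.48)&(abs(W[...,1]+.14)<.05)
    if m.sum()>10: print(n,"cap top",rect(W[m]),np.median(W[m],0).round(4))
    m=(abs(z-.098)<.006)&(p.min(-1)>110)&(W[...,0]<.62)&(W[...,0]>.48)&(abs(W[...,1]+.14)<.06)
    if m.sum()>10: print(n,"shoulder",rect(W[m]))
c=imaging.camera_model("wrist")
p=cv2.imread("pics/w5.png");print(c["R"].round(3).tolist())
E
```

```text
clock: 10.45
tool_pos: [0.551, -0.0438, 0.274]
orientation: [-180.0, -0.0, -175.0]
force: [-0.5, 0.9, -0.5]
opening: 0.0876
gripper_force: 0.0
[  15.8    7.4  -10.6    0.   -72.  -100.8]
top cap top (array([ 546.1, -153.2]), array([29.1, 51.3]), 71.0, 94) [ 0.5469 -0.1555  0.1461]
top shoulder (array([ 549.5, -143.7]), array([65.5, 63. ]), 16.4, 102)
scene cap top (array([ 552.2, -140.4]), array([51.7, 49.7]), 64.2, 182) [ 0.5536 -0.14    0.1457]
scene shoulder (array([ 556. , -141.2]), array([65.3, 69.5]), 21.4, 190)
[[-0.09, 0.996, 0.002], [0.949, 0.085, 0.302], [0.301, 0.029, -0.953]]
```

View pics/w5.png

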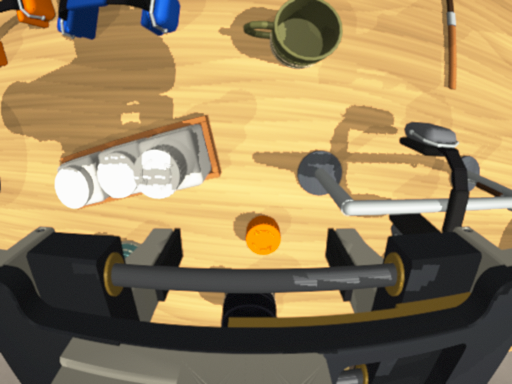

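Run:
```python
from h import *
c=imaging.camera_model("wrist");d=np.load("w5.npy");p=cv2.imread("pics/w5.png")
K,R,t=c["mtx"],np.array(c["R"]),np.array(c["t"])
v,u=np.mgrid[:384,:512];q=np.stack([u-K[0,2],v-K[1,2]],-1);r=np.hypot(q[...,0],q[...,1])+1e-9;th=r/K[0,0]
s=np.tan(th)/r
P=np.stack([q[...,0]*s*d,q[...,1]*s*d,d],-1);W=(P-t)@R;z=W[...,2]
box=(u>125)&(u<200)&(v>130)&(v<210)&(d>0)
for lo,hi in((.14,.152),(.09,.105)):
    m=box&(z>lo)&(z<hi);X=W[m]
    print(rect(X),X.mean(0).round(4),cv2.minEnclosingCircle((X[:,:2]*1e3).astype(np.float32)))
```

```text
(array([ 548. , -140.8]), array([52.2, 52.1]), 48.6, 1880) [ 0.5473 -0.1402  0.1458] ((548.4323120117188, -141.0695343017578), 26.858234405517578)
(array([ 547.9, -140.7]), array([69. , 68.1]), 17.6, 1220) [ 0.5353 -0.1295  0.0959] ((547.57763671875, -141.86575317382812), 44.92951965332031)
```

```bash
python3 -m crank '[[[0,-0.04,0],[0,0,0],1],[[0,-0.037,0],[0,0,0],1],[[-0.0015,-0.02,0],[0,0,0],1],[[0,0,-0.03],[0,0,0],1],[[0,0,-0.03],[0,0,0],1],[[0,0,-0.03],[0,0,0],1],[[0,0,-0.03],[0,0,0],1],[[0,0,-0.025],[0,0,0],1],[[0,0,-0.012],[0,0,0],1],[[0,0,-0.005],[0,0,0],1],[[0,0,0],[0,0,0],1],[[0,0,0],[0,0,0],1]]'
```

```text
clock: 11.8
tool_pos: [0.5512, -0.1368, 0.1128]
orientation: [-180.0, 0.1, -174.8]
force: [0.0, -1.2, 0.2]
opening: 0.0878
gripper_force: 0.0
```

```bash
python3 -m crank '[[[-0.0015,-0.004,0],[0,0,0],1],[[0,0,0],[0,0,0],0.3],[[0,0,0],[0,0,0],0],[[0,0,0],[0,0,0],-0.3],[[0,0,0],[0,0,0],-1],[[0,0,0],[0,0,0],-1],[[0,0,0],[0,0,0],-1],[[0,0,0],[0,0,0],-1],[[0,0,0],[0,0,0],-1],[[0,0,0],[0,0,0],-1],[[0,0,0],[0,0,0],-1]]'
```

```text
clock: 12.9
tool_pos: [0.5488, -0.1412, 0.1117]
orientation: [-180.0, 0.0, -174.8]
force: [-0.3, -3.7, 2.4]
opening: 0.0513
gripper_force: 30.0
```

Gripped. Now the push down.

```bash
python3 -m crank '[[[0,0,-0.002],[0,0,0],-1],[[0,0,-0.002],[0,0,0],-1],[[0,0,-0.001],[0,0,0],-1],[[0,0,0],[0,0,0],-1],[[0,0,0],[0,0,0],-1]]'
```

```text
clock: 13.4
tool_pos: [0.5494, -0.1415, 0.1076]
orientation: [-179.9, 0.1, -174.8]
force: [-1.0, -4.4, 8.2]
opening: 0.0512
gripper_force: 30.0
```

```bash
python3 -m crank '[[[0,0,-0.001],[0,0,0],-1],[[0,0,-0.001],[0,0,0],-1],[[0,0,0],[0,0,0],-1],[[0,0,0],[0,0,0],-1]]'
```

```text
clock: 13.8
tool_pos: [0.5495, -0.1415, 0.1058]
orientation: [-179.9, 0.1, -174.8]
force: [-2.7, -4.9, 10.5]
opening: 0.051
gripper_force: 30.0
```

```bash
python3 -m crank '[[[0,0,-0.001],[0,0,0],-1],[[0,0,0],[0,0,0],-1],[[0,0,0],[0,0,0],-1]]'
```

```text
clock: 14.1
tool_pos: [0.5497, -0.1417, 0.1053]
orientation: [-179.9, 0.1, -174.8]
force: [-2.8, -4.8, 14.0]
opening: 0.0512
gripper_force: 30.0
```

```bash
python3 -m crank '[[[0,0,0],[0,0,6.3],-1],[[0,0,0],[0,0,6.3],-1],[[0,0,0],[0,0,6.3],-1],[[0,0,0],[0,0,6.3],-1],[[0,0,0],[0,0,6.3],-1],[[0,0,0],[0,0,6.3],-1],[[0,0,0],[0,0,6.3],-1],[[0,0,0],[0,0,6.3],-1],[[0,0,0],[0,0,6.3],-1],[[0,0,0],[0,0,6.3],-1],[[0,0,0],[0,0,0],-1]]'; python3 -c "
from plant import ctrl;print(ctrl.get_obs()['moment'])"
```

```text
clock: 15.2
tool_pos: [0.5499, -0.1417, 0.1053]
orientation: [-179.8, -0.0, -111.6]
force: [-2.1, -3.8, 11.8]
opening: 0.0511
gripper_force: 30.0
[-1.68942503  0.82718682  0.09740346]
```

```bash
python3 -m crank '[[[0,0,0.003],[0,0,0],-1],[[0,0,0.003],[0,0,0],-1],[[0,0,0.003],[0,0,0],-1],[[0,0,0.002],[0,0,0],-1],[[0,0,0],[0,0,0],-1],[[0,0,0],[0,0,0],-1],[[0,0,0],[0,0,0],-1]]'
```

```text
clock: 15.9
tool_pos: [0.5493, -0.141, 0.1147]
orientation: [-180.0, 0.0, -111.8]
force: [2.5, -3.0, 3.9]
opening: 0.051
gripper_force: 30.0
```

```bash
python3 -m crank '[[[0,0,0.003],[0,0,0],-1],[[0,0,0.003],[0,0,0],-1],[[0,0,0],[0,0,0],-1],[[0,0,0],[0,0,0],-1]]'
python3 - <<'E'
from h import *
p,d=imaging.snapshot("scene");W=world(imaging.camera_model("scene"),d);z=W[...,2]
m=(abs(z-.098)<.012)&(p.min(-1)>110)&(W[...,0]<.62)&(W[...,0]>.48)&(abs(W[...,1]+.14)<.06)
print("shoulder z",np.percentile(z[m],[10,50,90]),m.sum())
cv2.imwrite("pics/s6.png",cv2.resize(p[130:220,190:310],None,fx=6,fy=6,interpolation=2))
E
```

```text
clock: 16.3
tool_pos: [0.5485, -0.141, 0.1204]
orientation: [180.0, -0.0, -111.8]
force: [1.7, -2.0, -0.2]
opening: 0.0511
gripper_force: 30.0
shoulder z [0.08930301 0.09610101 0.10205925] 271
```

View pics/s6.png

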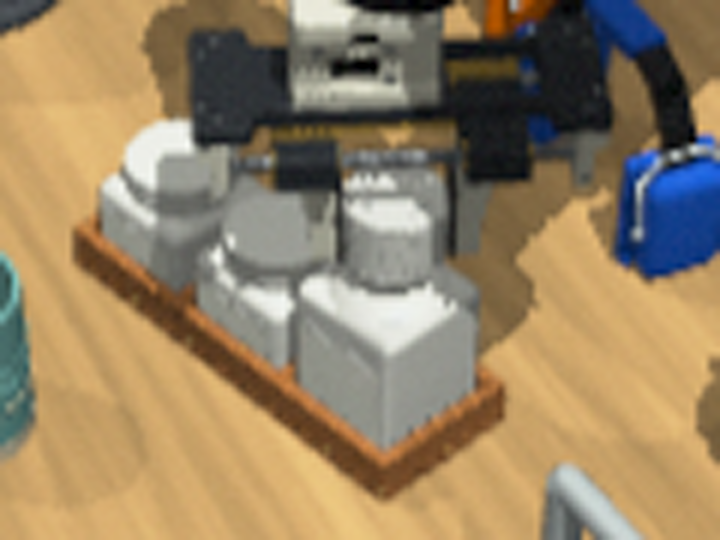

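The crop shows the jar seated in its pocket (shoulder at z = 0.096) with the cap coming up freely. I'll keep lifting.

```bash
python3 -m crank '[[[0,0,0.004],[0,0,0],-1],[[0,0,0.005],[0,0,0],-1],[[0,0,0.008],[0,0,0],-1],[[0,0,0.012],[0,0,0],-1],[[0,0,0.012],[0,0,0],-1],[[0,0,0.007],[0,0,0],-1],[[0,0,0.003],[0,0,0],-1],[[0,0,0],[0,0,0],-1],[[0,0,0],[0,0,0],-1],[[0,0,0],[0,0,0],-1]]'
python3 - <<'E'
from h import *
p,d=imaging.snapshot("scene");W=world(imaging.camera_model("scene"),d);z=W[...,2]
m=(abs(z-.098)<.012)&(p.min(-1)>110)&(W[...,0]<.62)&(W[...,0]>.48)&(abs(W[...,1]+.14)<.06)
print("shoulder",np.percentile(z[m],[10,50,90]),rect(W[m]))
m=(abs(z-.126)<.006)&(p.min(-1)>100)&(W[...,0]<.62)&(W[...,0]>.48)&(abs(W[...,1]+.14)<.06)
print("rim",rect(W[m]))
m=(p.max(-1)<75)&(d>0)&(z<.12)&(z>.03)&(abs(W[...,0]-.55)<.12)&(abs(W[...,1]-.19)<.06)
print("ed",rect(W[m]))
cv2.imwrite("pics/s7.png",cv2.resize(p[110:330,180:380],None,fx=2.7,fy=2.7,interpolation=2))
E
```

```text
clock: 17.35
tool_pos: [0.5484, -0.141, 0.171]
orientation: [179.9, -0.0, -111.8]
force: [0.7, 1.2, -0.4]
opening: 0.0515
gripper_force: 30.0
shoulder [0.08971142 0.0963273  0.10249482] (array([ 554.5, -139.9]), array([68.2, 72.6]), 20.8, 305)
rim (array([ 553.3, -141.5]), array([30.7, 31.6]), 0.4, 51)
ed (array([562. , 191.4]), array([162.1,  58.7]), 5.6, 405)
```

View pics/s7.png

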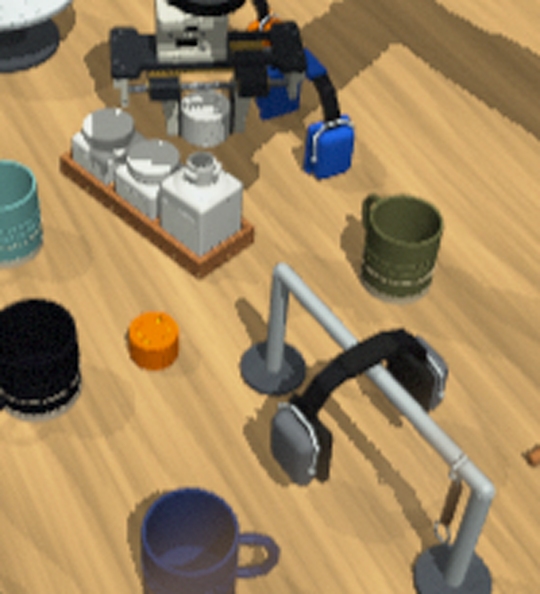

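The cap is held upright at (205,117) in the crop, above the open neck at (203,168). The jar is seated and the defenders are hanging on the bar, so I'm handing in.

```bash
python3 -c "
from plant import close_job;print(close_job())"
```

```text
the job is handed in; nothing more can be done
None
```

I've handed the job in: the ear defenders hang over the bench rail with one cup on each side, and the tall jar is open and still in its pocket. The gripper is holding the cap upright about 4 cm above the rim. It took about 17 s of the 58 s allowed; the hand-in reported no verdict, so this rests on the last images and readings.

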